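# Find the started carton by its rattle and hold it out

### The job

Two of the three closed fittings cartons on the bench are full and packed tight; the third has been started, and what is left in it rattles. Lift and shake them to find the one that rattles, leaving the silent ones lying flat in their places (set back down, not dropped) and everything else on the bench where it is. Hold the rattling carton out level over the far side of the wooden stop strip for the colleague, free of everything and at least 15 cm above the bench, and finish while still holding it there.

Things in the scene. Friction and masses are not known exactly. Their poses are not given: they have to be found in the camera images.
- carton_a_mid (a point): closed, taped cardboard carton lying flat, 130 mm long (its x axis), 52 wide (y), 48 high (z), 0.15 to 0.65 kg, whichever it is; grip it firmly across its width. The point is its centre, 24 mm up. All three look alike; any one of them may hold a loose 0.15 kg piece that rolls 92 mm along its length at a slight slope and knocks on the end walls; in the others nothing moves. This one: on the left as the robot sees it
- carton_b_mid (a point): such a carton, the same in size and looks as carton_a, its point and axes likewise; the middle one, between the other two
- carton_c_mid (a point): such a carton, the same in size and looks as carton_a, its point and axes likewise; on the right as the robot sees it
- strip_mid (a point): wooden stop strip screwed to the bench behind the three cartons, 700 mm long (its y axis, running left-right), 30 mm wide, 32 mm high; the point is the middle of its top face; its x axis points away from the robot, level, to the far side where the colleague stands
- glue: white glue bottle, standing, 52 mm diameter, 150 mm high, between the left and middle cartons, close to the strip; origin under its centre. Bystander
- sander: cork sanding block, 95 x 44 x 26 mm, between the middle and right cartons; origin under its centre. Bystander
- pencil: flat carpenter's pencil, 150 x 12 x 7 mm, between the left and middle cartons; origin under its middle. Bystander
- square: try square lying flat to the right of the right carton, 170 x 120 mm, 16 mm high; origin under it. Bystander
- fronts: two gabled pine boards (birdhouse fronts), stacked flat to the left of the left carton, 160 x 125 x 32 mm; origin under their middle. Bystander

How it is judged:
On the way:
1. the rattling carton is gripped, lifted off the bench and shaken or tilted so that its loose piece rolls about inside (((distance between leftover and carton_a_mid below 0.07 m and contact force between the fingers and carton_a above 1 N and height (world z) of carton_a_mid above 0.05 m and angular speed of leftover above 10 rad/s) or (distance between leftover and carton_b_mid below 0.07 m and contact force between the fingers and carton_b above 1 N and height (world z) of carton_b_mid above 0.05 m and angular speed of leftover above 10 rad/s) or (distance between leftover and carton_c_mid below 0.07 m and contact force between the fingers and carton_c above 1 N and height (world z) of carton_c_mid above 0.05 m and angular speed of leftover above 10 rad/s))), for 0.03 s.
At the end, for the whole second after the job is handed in: the rattling carton is held in the fingers, still, level within 14 degrees, its centre beyond the middle line of the strip and more than 15 cm above the bench, not resting on the glue bottle; the other two lie flat on the bench, let go, within 6 cm of where they were at the start (((distance between leftover and carton_a_mid below 0.07 m and contact force between the fingers and carton_a above 1 N and x of carton_a_mid in the frame of strip_mid above 0 m and height (world z) of carton_a_mid above 0.15 m and angle between carton_a_mid's own z axis and vertical below 0.25 rad and contact force between carton_a and glue below 0.1 N and linear speed of carton_a below 0.05 m/s and height (world z) of carton_b_mid between 0.018 and 0.03 m and angle between each of carton_b_mid, carton_c_mid's own z axis and vertical below 0.12 rad and distance of each of carton_b_mid, carton_c_mid from where it was at the start of the episode below 0.06 m and linear speed of each of carton_b, carton_c below 0.03 m/s and contact force between the fingers and carton_b below 0.05 N and height (world z) of carton_c_mid between 0.018 and 0.03 m and contact force between the fingers and carton_c below 0.05 N) or (distance between leftover and carton_b_mid below 0.07 m and contact force between the fingers and carton_b above 1 N and x of carton_b_mid in the frame of strip_mid above 0 m and height (world z) of carton_b_mid above 0.15 m and angle between carton_b_mid's own z axis and vertical below 0.25 rad and contact force between carton_b and glue below 0.1 N and linear speed of carton_b below 0.05 m/s and height (world z) of carton_a_mid between 0.018 and 0.03 m and angle between each of carton_a_mid, carton_c_mid's own z axis and vertical below 0.12 rad and distance of each of carton_a_mid, carton_c_mid from where it was at the start of the episode below 0.06 m and linear speed of each of carton_a, carton_c below 0.03 m/s and contact force between the fingers and carton_a below 0.05 N and height (world z) of carton_c_mid between 0.018 and 0.03 m and contact force between the fingers and carton_c below 0.05 N) or (distance between leftover and carton_c_mid below 0.07 m and contact force between the fingers and carton_c above 1 N and x of carton_c_mid in the frame of strip_mid above 0 m and height (world z) of carton_c_mid above 0.15 m and angle between carton_c_mid's own z axis and vertical below 0.25 rad and contact force between carton_c and glue below 0.1 N and linear speed of carton_c below 0.05 m/s and height (world z) of carton_a_mid between 0.018 and 0.03 m and angle between each of carton_a_mid, carton_b_mid's own z axis and vertical below 0.12 rad and distance of each of carton_a_mid, carton_b_mid from where it was at the start of the episode below 0.06 m and linear speed of each of carton_a, carton_b below 0.03 m/s and contact force between the fingers and carton_a below 0.05 N and height (world z) of carton_b_mid between 0.018 and 0.03 m and contact force between the fingers and carton_b below 0.05 N))); the arm keeps its last pose, push and grip.
It fails at once if another thing on the bench is moved by more than 3 cm (distance of any of glue, sander, pencil, square, fronts from where it was at the start of the episode above 0.03 m).
It fails at once if a carton is dropped or thrown (moves faster than 0.5 m/s with no finger on it) ((contact force between the fingers and carton_a below 0.05 N and linear speed of carton_a above 0.5 m/s) or (contact force between the fingers and carton_b below 0.05 N and linear speed of carton_b above 0.5 m/s) or (contact force between the fingers and carton_c below 0.05 N and linear speed of carton_c above 0.5 m/s)).
It also fails if it takes over 72 s, if anything falls off the work surface, if the arm or the gripper's body presses on something with over 40 N, if the wrist force passes 120 N, or if a joint passes its speed limit or range.

### The arm

A 7-joint arm with a two-finger parallel gripper is mounted at the origin on the work surface. World frame = base frame: x ahead of the robot, y to its left, z up, the work surface at z = 0. Lengths are in m, angles in rad, forces in N, time in s.
With the tool pointing down it reaches from about 0.4 to 0.9 m from the base axis. Payload 5.6 kg.
Tool frame: the origin (TCP) lies midway between the tips of the shut fingers; the grasp point (between the pads) lies 19 mm behind it; z points along the fingers, y is the line along which they close (so a half turn about z gives the same grasp; the last joint's range is limited). The gripper opens to 92 mm and grips with 3 to 60 N. Pads are 20 mm wide; open, the fingers measure 128 mm over their backs; the gripper's body (75 mm by 189 mm) begins 69 mm behind the grasp point.
Start: joints at [-1.374, 0.468, -0.012, 1.603, 0.006, 1.071, -0.056], TCP at [0.154, 0.631, 0.215] pointing down, gripper open.
Joint ranges: [-2.53, 2.53], [-0.31, 2.02], [-1.57, 1.55], [0.28, 2.44], [-1.29, 4.43], [0.15, 1.84], [-2.92, 2.92]. Speed limits (rad/s): [2.57, 2.57, 3.14, 3.14, 3.14, 3.14, 3.14].

### API

Orientations are given as a 3x3 rotation matrix whose columns are the frame's x, y, z axes.
In Python, from station import env, effector, solver, viewer, workorder, search_frame, tip_of gives the robot as it stands. Calls block until the motion is done:
- env.reach(position, orientation): joint-space move of the TCP to a pose.
- env.movel(position, frame=None, rate=0.15): straight line of the TCP; frame=None keeps the orientation; rate is the mean speed in m/s.
- env.goto_joints(angles): joint-space move.
- effector.release() and effector.grasp(squeeze=None): open the fingers fully, or close them until they stop; squeeze is the grip in N (None keeps the last).
- env.pause(seconds).
- solver.inverse_kinematics(position, orientation): joint angles nearest the present ones, or None.
- env.sense(): the state.
- viewer.read_camera(name): name is "scene" or "side" or "wrist"; returns (picture, depth): 400x640x3 uint8, red, green, blue; 400x640 float32, m along the optical axis (not along the pixel's ray), 0 where there is no reading.
- viewer.camera_info(name): a dict with "intrinsics" (3x3 intrinsics, pixels), "eye" and "rotation" of the camera in the world; the wrist camera has in their place "T_tool_cam" (4x4, takes a point from camera to tool coordinates, whose origin is the TCP and whose axes are the flange's). Camera axes: x right, y up, looking along -z (the intrinsics and any distortion apply to the point x, -y, -z); pixel columns grow to the right and rows downward; lengths in m; the calibration is good to about 2 mm. A picture is of the moment at which its call begins: read the wrist's pose just before it. camera_info takes no time and is no camera call.
A pose or a line that the arm cannot do raises env.PlanningError and nothing moves.
- workorder.finish_job(): hands the job in; it is judged then, once.
Trained networks look in the newest picture that a camera, given by its name, has taken for a name from the list of things; names that differ only in an ending like _2 or _b are one class to them, and where a whole thing is asked for, a point or a joint stands for the part that bears it (a point fixed in the world has none). Each returns a list of dicts, best first, with "score" (0 to 1); they miss things now and then, are a little off and sometimes report something else, mostly with a low value. They report only what shows in the picture. A call takes as long as a camera call.
- search_frame(camera, name): "at" ([x, y, z] in m, in world coordinates, good to about 4 mm: the middle of the surface that is visible of it).
- tip_of(camera, name): "at" ([x, y, z] in m, in world coordinates, good to about 4 mm: a listed point, or the origin of a listed thing).
The state is a dict: "t": time; "joint_positions": joint angles; "joint_velocities": joint speeds; "tau": joint torques, N m; "ee_pos": TCP position; "tcp_rot": TCP orientation; "wrist_force": force on the tool from outside, world axes, zero at the start; "moment": the same for the moment, N m; "gripper_width": finger opening in m; "grasp_force": force on a finger pad.
Only numpy, scipy, OpenCV 4.12 (cv2) and the standard library are available. Lean on these libraries where they do the work, as an engineer would, in place of code of your own. Each camera call takes 0.05 s, during which the arm holds its last target. There are 200 camera calls.

## Working session

There is one attempt and no reset: what is moved stays moved. The work goes in short steps, each a Python script; the robot and the scene stay as the last script left them, time stands still between calls to the robot, and variables do not carry over. Pictures are saved under pics/ and viewed, at most 10 in all, crops included, and the job is handed in when it is done.

```bash
mkdir -p pics; ls; python3 - <<'E'
from station import *
import cv2,numpy as np
for c in ["scene","side"]:
    p,d=viewer.read_camera(c); cv2.imwrite(f"pics/{c}0.png",p[...,::-1])
    for n in ["carton_a_mid","strip_mid","glue","sander","pencil","square","fronts"]:
        for r in tip_of(c,n)[:4]: print(c,n,np.round(r["at"],3),round(r["score"],2))
s=env.sense();print(s["t"],s["ee_pos"],s["tcp_rot"],s["gripper_width"],s["wrist_force"],s["moment"])
E
```

```text
pics
scene carton_a_mid [0.464 0.239 0.024] 0.65
scene carton_a_mid [0.564 0.102 0.002] 0.43
scene strip_mid [ 0.626 -0.019  0.032] 0.74
scene glue [ 0.561  0.105 -0.001] 0.82
scene sander [ 0.474 -0.14   0.004] 0.61
scene sander [0.443 0.11  0.   ] 0.6
scene square [ 0.539 -0.468 -0.002] 0.97
scene square [ 0.562  0.102 -0.002] 0.73
scene fronts [ 0.566  0.416 -0.   ] 0.65
side carton_a_mid [0.467 0.234 0.022] 0.82
side strip_mid [ 0.625 -0.023  0.034] 0.83
side glue [0.562 0.111 0.008] 0.75
side sander [ 0.469 -0.14  -0.002] 0.72
side pencil [0.445 0.114 0.   ] 0.69
side fronts [0.466 0.238 0.022] 0.62
side fronts [ 0.566  0.415 -0.006] 0.56
0.8 [0.15446404 0.63140621 0.21461534] [[-9.71361847e-01  2.37605046e-01  6.66783113e-05]
 [ 2.37605051e-01  9.71361846e-01  6.61627092e-05]
 [-4.90481739e-05  8.01110349e-05 -9.99999996e-01]] 0.09186352384469722 [ 0.63173931  0.5845984  -0.20260979] [-0.03517729  0.03359575  0.07665665]
```

View pics/scene0.png

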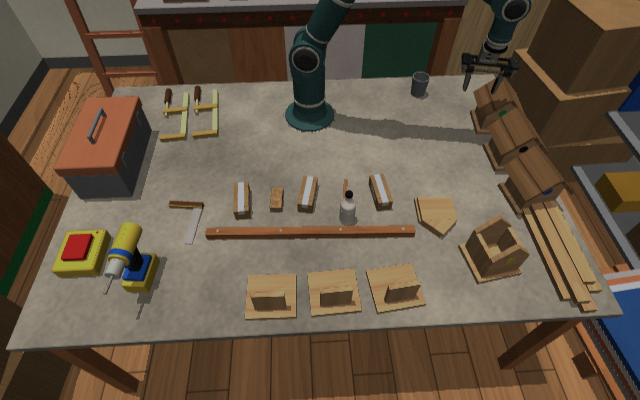

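```bash
cat > h.py <<'E'
from station import *
import numpy as np,cv2
def cloud(c):
    p,d=viewer.read_camera(c); i=viewer.camera_info(c); K=i["intrinsics"]
    v,u=np.mgrid[:400,:640]; x=(u-K[0,2])/K[0,0]*d; y=(v-K[1,2])/K[1,1]*d
    P=np.stack([x,-y,-d],-1)@np.array(i["rotation"]).T+i["eye"]
    P[d==0]=np.nan
    return p,P
E
python3 - <<'E'
from h import *
print({k:np.shape(v) for k,v in viewer.camera_info("scene").items()})
A=[]
for c in ["scene","side"]:
    p,P=cloud(c)
    q=P.reshape(-1,3); hsv=cv2.cvtColor(p,cv2.COLOR_RGB2HSV).reshape(-1,3)
    m=(abs(q[:,2]-.048)<.006)&(q[:,0]>.3)&(q[:,0]<.605)&(abs(q[:,1])<.55)
    q=q[m]; 
    g=np.zeros((400,1200),np.uint8); ix=((q[:,0]-.25)*1000).astype(int); iy=((q[:,1]+.6)*1000).astype(int); g[ix,iy]=255
    g=cv2.morphologyEx(g,cv2.MORPH_CLOSE,np.ones((7,7)))
    n,l,st,_=cv2.connectedComponentsWithStats(g)
    for k in range(1,n):
        if st[k,4]<1000: continue
        pts=np.argwhere(l==k).astype(np.float32); r=cv2.minAreaRect(pts)
        b=cv2.boxPoints(r); e=max((b[1]-b[0],b[2]-b[1]),key=np.linalg.norm)
        print(c,np.round([r[0][0]/1000+.25,r[0][1]/1000-.6],3),np.round(r[1]),"long axis deg from x",np.degrees(np.arctan2(e[1],e[0])).round(1),st[k,4])
E
```

```text
{'intrinsics': (3, 3), 'eye': (3,), 'rotation': (3, 3)}
scene [ 0.464 -0.026] [ 53. 136.] long axis deg from x -11.2 5640
scene [0.47  0.237] [136.  54.] long axis deg from x 5.6 5637
scene [ 0.481 -0.26 ] [134.  53.] long axis deg from x 3.2 5521
side [ 0.458 -0.026] [ 57. 130.] long axis deg from x -11.9 6705
side [0.464 0.235] [131.  58.] long axis deg from x 5.3 5721
side [ 0.473 -0.261] [132.  56.] long axis deg from x 3.8 6932
```

The picture shows cartons at (240,198), (307,193) and (380,190), the glue at (348,205), and the strip at row 232. The cloud boxes match the given sizes and the network's result. I'll start with carton a, the left one.

```bash
cat >> h.py <<'E'
from scipy.spatial.transform import Rotation as Ro
C={"a":(.467,.236,5.4),"b":(.461,-.026,-11.5),"c":(.477,-.26,3.5)}
def rot(phi,tilt=0):
    f=np.radians(phi); y=np.array([-np.sin(f),np.cos(f),0]); z=np.array([0,0,-1.]); x=np.cross(y,z)
    return Ro.from_rotvec(y*np.radians(tilt)).as_matrix()@np.stack([x,y,z],1)
def tcp(x,y,z,R): return np.array([x,y,z])+R[:,2]*.019   # from grasp point
def meas():
    env.pause(.4); a=[]
    for _ in range(5):
        s=env.sense(); a.append(np.r_[s["wrist_force"],s["moment"]]); env.pause(.04)
    return np.mean(a,0)
def pick(k,z=.030):
    x,y,f=C[k]; R=rot(f)
    env.reach(tcp(x,y,.19,R),R); print(k,"above t",round(env.sense()["t"],1))
    m0=meas()
    env.movel(tcp(x,y,z,R),rate=.12); effector.grasp(squeeze=55)
    s=env.sense(); print("width",s["gripper_width"],"F",s["grasp_force"],s["wrist_force"].round(1))
    env.movel(tcp(x,y,.19,R),rate=.15)
    return m0
def shake(k,m0):
    x,y,f=C[k]; u=rot(f)[:,1]
    for t in [0,16,0,-16,0]:
        R=rot(f,t); env.reach(tcp(x,y,.19,R),R); m=meas()-m0
        print("tilt",t,"F",m[:3].round(2),"M",m[3:].round(3),"M.y",round(m[3:]@u,3))
    s=env.sense(); print("t",s["t"],"w",s["gripper_width"],s["grasp_force"])
def place(k,z=.031):
    x,y,f=C[k]; R=rot(f); env.movel(tcp(x,y,.05,R),rate=.15); env.movel(tcp(x,y,z,R),rate=.04)
    print("down",env.sense()["wrist_force"].round(1)); effector.release(); env.movel(tcp(x,y,.19,R),rate=.2)
    print("t",env.sense()["t"])
E
python3 - <<'E'
from h import *
env.reach([.35,.5,.22],rot(20))
m=pick("a"); shake("a",m)
E
```

```text
a above t 3.0
width 0.051715210420320505 F 54.996001571416855 [0.2 0.2 0.7]
tilt 0 F [-0.1   0.17 -3.12] M [-0.006 -0.015  0.016] M.y -0.014
tilt 16 F [ 0.06 -0.24 -2.69] M [ 0.048 -0.452  0.029] M.y -0.455
tilt 0 F [ 0.27 -0.3  -2.66] M [ 0.022 -0.027 -0.006] M.y -0.029
tilt -16 F [ 0.14  0.39 -3.19] M [-0.054  0.468  0.014] M.y 0.471
tilt 0 F [ 0.05  0.35 -2.63] M [ 0.009 -0.004  0.009] M.y -0.004
t 11.825 w 0.05174758884950044 54.99605767428875
```

```bash
python3 - <<'E'
from h import *
place("a")
m=pick("b"); shake("b",m)
E
```

```text
down [-0.9  0.3 -3. ]
t 15.2083
b above t 16.2
width 0.05179985227051531 F 54.999915808439255 [-0.3 -0.2  1.9]
tilt 0 F [ 0.48  0.09 -5.1 ] M [ 0.002 -0.003  0.007] M.y -0.003
tilt 16 F [ 0.07 -0.27 -4.62] M [-0.083 -0.509 -0.011] M.y -0.516
tilt 0 F [ 0.29 -0.26 -4.71] M [-0.014  0.057 -0.01 ] M.y 0.053
tilt -16 F [ 0.03 -0.04 -4.57] M [ 0.068  0.516 -0.011] M.y 0.519
tilt 0 F [ 0.49 -0.2  -4.79] M [-0.011 -0.061 -0.026] M.y -0.062
t 25.15 w 0.05192270735579036 55.00000208616257
```

Carton b's level moment flips from +0.053 to −0.062 Nm with the last tilt. That fits 0.15 kg at ±46 mm, so b rattles; carton a showed no such flip. I'll deliver b.

```bash
python3 - <<'E'
from h import *
x,y,f=C["b"]; R=rot(f)
env.movel(tcp(x,y,.24,R),rate=.12); env.movel(tcp(.71,-.04,.24,R),rate=.15)
env.pause(.5)
p,P=cloud("side"); cv2.imwrite("pics/end_side.png",p[...,::-1])
p,P=cloud("scene"); cv2.imwrite("pics/end_scene.png",p[...,::-1])
for n in ["carton_a_mid","glue","pencil","fronts","sander"]:
    for c in ["scene","side"]:
        for r in tip_of(c,n)[:4]: print(c,n,np.round(r["at"],3),round(r["score"],2))
q=P.reshape(-1,3); q=q[(abs(q[:,2]-.048)<.01)&(abs(q[:,0]-.467)<.1)&(abs(q[:,1]-.236)<.08)]
print("a top",q.mean(0),q.min(0),q.max(0))
s=env.sense(); print(s["t"],s["ee_pos"],s["tcp_rot"][:,2],s["gripper_width"],s["grasp_force"])
E
```

```text
scene carton_a_mid [0.466 0.239 0.022] 0.8
side carton_a_mid [0.468 0.236 0.022] 0.87
scene glue [ 0.562  0.105 -0.002] 0.81
side glue [0.561 0.11  0.007] 0.76
scene pencil [0.562 0.416 0.002] 0.62
scene pencil [ 0.449  0.112 -0.001] 0.52
side pencil [0.446 0.113 0.005] 0.78
scene fronts [0.562 0.418 0.001] 0.62
side fronts [ 0.566  0.416 -0.005] 0.97
a top [0.47407287 0.23560026 0.04644515] [0.40396244 0.20355945 0.03801521] [0.54105863 0.26882011 0.05315518]
28.6333 [ 0.71001804 -0.03999697  0.22100325] [ 1.48080639e-05 -1.59496467e-05 -1.00000000e+00] 0.051826708222001444 54.999976605176926
```

View pics/end_scene.png

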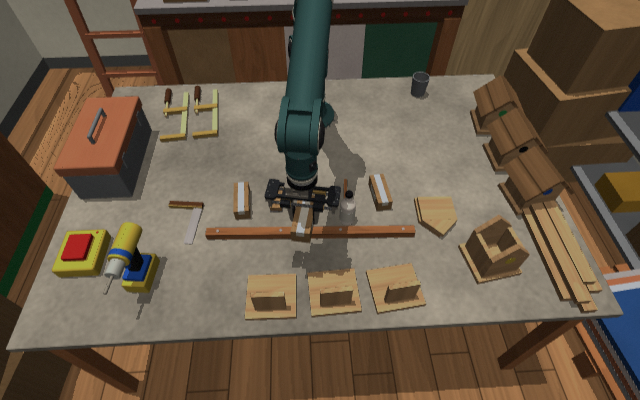

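View pics/end_side.png

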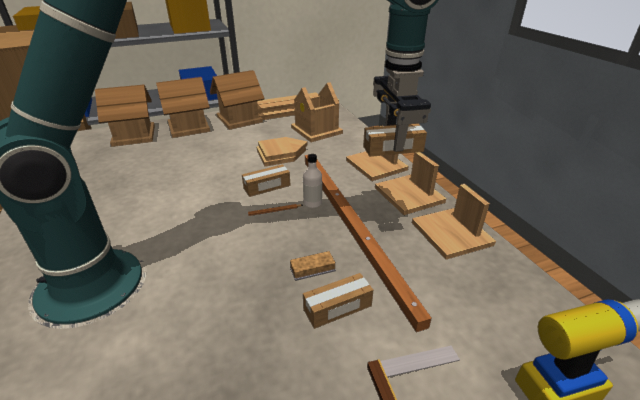

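The scene view shows the carton held past the strip at about (303,222). In the side view it is held level at about (395,138), clear of everything. Carton a is at (380,190), c at (241,198), and the bystanders are in place.

```bash
python3 -c "
from station import *
print(workorder.finish_job())"
```

```text
the job is handed in; nothing more can be done
None
```

The middle carton (carton_b) is the one that rattles; I handed the job in with it held level, about 8 cm past the strip's middle line and about 23 cm up; carton a tested silent and is back in its place, and carton c was never lifted because b's result was clear.

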